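# Count along the divider rack and put the recoil pulley away

## Robot

A 6-joint arm with a two-finger parallel gripper is mounted at the origin on the work surface. World frame = base frame: x ahead of the robot, y to its left, z up, the work surface at z = 0. Lengths are in m, angles in rad, forces in N, time in s.
With the tool pointing down it reaches from about 0.25 to 0.8 m from the base axis. Payload 3.9 kg.
Tool frame: the origin (TCP) lies midway between the tips of the shut fingers; the grasp point (between the pads) lies 19 mm behind it; z points along the fingers, y is the line along which they close (so a half turn about z gives the same grasp; the last joint's range is limited). The gripper opens to 85 mm and grips with 20 to 120 N. Pads are 22 mm wide; open, the fingers measure 114 mm over their backs; the gripper's body (76 mm by 85 mm) begins 54 mm behind the grasp point. The pads swing forward as they close: fully open they stand 13 mm farther back than shut.
Start: joints at [1.287, 0.26, -0.138, 1.173, 0, 1.571], TCP at [0.147, 0.504, 0.197] pointing down, gripper open.
Joint ranges: [-2.78, 2.78], [-0.83, 1.72], [-1.28, 1.37], [-1.9, 2.12], [-1.57, 1.48], [-3.14, 3.14]. Speed limits (rad/s): [2.57, 2.57, 3.14, 3.14, 3.14, 3.14].

## Interface

Orientations are given as a rotation vector (axis times angle).
In Python, from rig import get_obs, optics, job_done gives the robot as it stands. The module is installed in compiled form; this text tells all that it offers.
- The arm moves only by the tool drive_tool, never from a script. Its argument "plan" is one flat list of numbers, 7 for each row, row after row: the shift along the tool's x, y, z in m, then the turn, a rotation vector about the tool's x, y, z in degrees, then the gripper's target within -1 to 1 (shut at 1, half-way at 0, fully open at -1). In form: [dx, dy, dz, rx, ry, rz, fingers, dx, dy, dz, rx, ry, rz, fingers, ...]. A call has 1 to 20 rows; each row is the pose to reach, as a shift and turn from the pose commanded when the call began, along the tool's axes at that moment; what a row does not reach only later rows make up. A row lasts 1/12 s, in which the tool goes at most 41.7 mm and 7.16 degrees, less where a joint would pass 70% of its speed; a pose out of reach is approached as far as the arm can. A call with a gripper value outside its range is refused whole. The fingers move at their own pace and stop on an object; the grip force is fixed at half the most. Time passes only in rows, so rows that repeat a pose let the fingers close. It gives the time, the measured TCP pose, the force, the opening and the grip force at its end, in the units of the state.
- get_obs(): the state, without advancing time (a new reading comes with each control period).
- optics.capture(name): name is "scene" or "side" or "wrist"; returns a dict with "img" (384x512x3 uint8, red, green, blue), "depth" (384x512 float32, m along the optical axis (not along the pixel's ray), 0 where there is no reading), "mtx" (3x3 intrinsics, pixels), "R" (3x3) and "t" (3): a world point X has camera coordinates R X + t; the wrist camera has in their place "T_tool_cam" (4x4, takes a point from camera to tool coordinates, whose origin is the TCP and whose axes are the flange's). Camera axes: x right, y down, z forward; pixel columns grow to the right and rows downward; lengths in m; the calibration is good to about 2 mm. The wrist camera is an equidistant fisheye: a pixel r from the principal point sees the ray r / f radians off the axis. A picture is of the moment at which its call begins: read the wrist's pose just before it.
- job_done(): hands the job in; it is judged then, once.
The state is a dict: "time": time; "joints": joint angles; "joint_velocities": joint speeds; "tau": joint torques, N m; "position": TCP position; "eef_rot": TCP orientation; "ft_force": force on the tool from outside, world axes, zero at the start; "ft_torque": the same for the moment, N m; "finger_gap": finger opening in m; "gripper_force": force on a finger pad.
Only numpy, scipy, OpenCV 4.12 (cv2) and the standard library are available. Lean on these libraries where they do the work, as an engineer would, in place of code of your own. Each camera call takes 0.05 s, during which the arm holds its last target. There are 200 camera calls.

## Task

Recoil pulleys are kept in the third gap of the steel divider rack, counted from the rack's tall end plate. Run a fingertip along the top of the rail over the first, second and third gaps in turn, going no further than the third, so the fourth gap's rail stays untouched; then push the flat blue pulley over the bench, never lifting it, into that third gap until it is home against the bar at the back. Leave the other parts where they are.

Things in the scene. Friction and masses are not known exactly. Their poses are not given: they have to be found in the camera images.
- rack: Steel divider rack, fixed, 320 mm long, open in front. Origin: middle of its front line, on the bench; x into the gaps (away from the robot), y to the robot's left, z up. 3 mm dividers at y = -80, 0, 80 mm (end pieces at 160, -160) leave four gaps, centres y = 120, 40, -40, -120 mm, without floor. Dividers: x = 0 to 72 mm, 22 mm high with rounded nose, 46 mm high behind x = 50 mm.
- stop (a point): Middle of the front face of the rack's back stop bar, 64 mm behind the rack's front line (rack x = 64 mm, y = 0), 9 mm above the bench. The rigid bar runs the rack's whole length, 4 to 14 mm above the bench. Above it runs the top rail (rack x = 56 to 70 mm, 36 to 48 mm above the bench).
- rail_a: One straight length of the rack's top rail, 74 mm long (along rack y), 14 mm wide, 12 mm thick; it lies over the 1st (y = 120 mm) gap from the robot's left. Origin in the middle of its flat top face, 48 mm above the bench; axes as the rack. Rigid. Over each divider a 6 mm slot, 2 mm deep, parts it from the next length; a fingertip slides across.
- rail_b: One straight length of the rack's top rail, 74 mm long (along rack y), 14 mm wide, 12 mm thick; it lies over the 2nd (y = 40 mm) gap from the robot's left. Origin in the middle of its flat top face, 48 mm above the bench; axes as the rack. Rigid. Over each divider a 6 mm slot, 2 mm deep, parts it from the next length; a fingertip slides across.
- rail_c: One straight length of the rack's top rail, 74 mm long (along rack y), 14 mm wide, 12 mm thick; it lies over the 3rd (y = -40 mm) gap from the robot's left. Origin in the middle of its flat top face, 48 mm above the bench; axes as the rack. Rigid. Over each divider a 6 mm slot, 2 mm deep, parts it from the next length; a fingertip slides across.
- rail_d: One straight length of the rack's top rail, 74 mm long (along rack y), 14 mm wide, 12 mm thick; it lies over the 4th (y = -120 mm) gap from the robot's left. Origin in the middle of its flat top face, 48 mm above the bench; axes as the rack. Rigid. Over each divider a 6 mm slot, 2 mm deep, parts it from the next length; a fingertip slides across.
- tall_end: The rack's tall end plate, a steel sheet 72 mm deep, 4 mm thick and 82 mm high with rounded upper corners and a keyhole; it stands at the left end (rack y = 160 mm) or at the right end (y = -160 mm), fixed. The gap beside it is the first. Origin: middle of its thickness at its front lower corner, on the bench; axes as the rack.
- low_end: The divider that closes the rack's other end, same shape as the inner dividers, 46 mm high, fixed. Origin: middle of its thickness at its front, on the bench; axes as the rack.
- pulley: Blue plastic recoil starter pulley lying flat on the bench before the rack: a round disc 60 mm in diameter, 16 mm thick, with a rope groove round its rim and a hub; about 60 g, slides easily. Origin: centre of its underside; z up. Home in a gap its centre is at rack x = 34 mm.
- nut: Matte black steel flywheel nut, hexagon 24 mm across flats with a 31 mm flange, 16 mm high, loose on the bench to the robot's left; leave it. Origin: centre of its underside.
- adapter: Brass spark plug adapter standing on its 21 mm hexagon, 32 mm high, threaded neck up, loose on the bench to the robot's right; leave it. Origin: centre of its underside.
- cup: Dark steel starter cup, open top, 54 mm in diameter, 22 mm high, loose, already stored in the leftmost gap (rack y about 120 mm), which counts like any other; leave it. Origin: centre of its underside.
Things that resemble listed ones, but are neither listed nor needed, are in the scene too. What is shaped like the pulley but orange or yellow is not meant.

How it is judged:
On the way, in this order (a step that is already met when the one before it is completed fails the run):
1. a fingertip touches the rail over the first gap from the tall end plate (((y of tall_end in the frame of rack above 0 m and contact force between the fingers and rail_a above 0.3 N) or (y of tall_end in the frame of rack below 0 m and contact force between the fingers and rail_d above 0.3 N))), for 0.05 s.
2. then the rail over the second gap (((y of tall_end in the frame of rack above 0 m and contact force between the fingers and rail_b above 0.3 N) or (y of tall_end in the frame of rack below 0 m and contact force between the fingers and rail_c above 0.3 N))), for 0.05 s.
3. then the rail over the third gap (((y of tall_end in the frame of rack above 0 m and contact force between the fingers and rail_c above 0.3 N) or (y of tall_end in the frame of rack below 0 m and contact force between the fingers and rail_b above 0.3 N))), for 0.05 s.
4. then the pulley is pushed home into the third gap (((y of tall_end in the frame of rack above 0 m and y of pulley in the frame of rack between -0.052 and -0.028 m) or (y of tall_end in the frame of rack below 0 m and y of pulley in the frame of rack between 0.028 and 0.052 m)) and x of pulley in the frame of rack between 0.029 and 0.04 m and height (world z) of pulley below 0.005 m and angle between pulley's own z axis and vertical below 0.08 rad), for 0.2 s.
At the end, for the whole second after the job is handed in: The pulley lies flat on the bench, at rest, in the third gap from the tall end plate, its rim within 5 mm of the stop bar at the back (centre at rack x 29 to 40 mm and within 12 mm of the gap's middle); nut, adapter and cup within 10 mm of where they stood (all of step 4 and linear speed of pulley below 0.01 m/s and distance of each of nut, adapter, cup from where it was at the start of the episode below 0.01 m); the robot touches nothing.
It fails at once if the pulley is lifted or carried (its underside more than 10 mm above the bench) (height (world z) of pulley above 0.01 m).
It fails at once if the fingers touch the rail over the fourth gap ((y of tall_end in the frame of rack above 0 m and contact force between the fingers and rail_d above 0.3 N) or (y of tall_end in the frame of rack below 0 m and contact force between the fingers and rail_a above 0.3 N)).
It fails at once if the nut, the adapter or the cup is moved more than 10 mm (distance of any of nut, adapter, cup from where it was at the start of the episode above 0.01 m).
It also fails if it takes over 58 s, if anything falls off the work surface, if the arm or the gripper's body presses on something with over 40 N, if the wrist force passes 120 N, or if a joint passes its speed limit or range.

## Working session

There is one attempt and no reset: what is moved stays moved. The work goes in short steps, Python scripts to look and compute and a tool call to move; the robot and the scene stay as the last step left them, time stands still between calls to the robot, and variables do not carry over. Pictures are saved under pics/ and viewed, at most 10 in all, crops included, and the job is handed in when it is done.

Besides the shell and the picture viewer there is one more tool, called after "Call:" as name(argument=value, ...), one argument or row to a line, values as JSON. drive_tool: Moves the arm, as the interface text tells. Its arguments: {"type":"object","properties":{"plan":{"type":"array","items":{"type":"number"}}},"required":["plan"]}

```bash
mkdir -p pics
python3 - <<'E'
from rig import get_obs, optics
import cv2,numpy as np
o=get_obs();print({k:np.round(o[k],3) for k in('time','position','eef_rot','finger_gap')})
for n in('scene','side'):
    c=optics.capture(n);np.savez(n+'.npz',**c)
    cv2.imwrite(f'pics/{n}0.png',cv2.resize(c['img'][:,:,::-1],(800,600),interpolation=cv2.INTER_CUBIC))
    print(n,np.round(-c['R'].T@c['t'],3),c['mtx'][0,0])
E
```

```text
{'time': np.float64(0.0), 'position': array([0.147, 0.503, 0.197]), 'eef_rot': array([-4.44e-01, -3.11e+00,  3.00e-03]), 'finger_gap': np.float64(0.085)}
scene [ 0.981 -0.07   0.697] 360.00074067230616
side [0.123 0.395 0.502] 359.27781320600366
```

View pics/scene0.png

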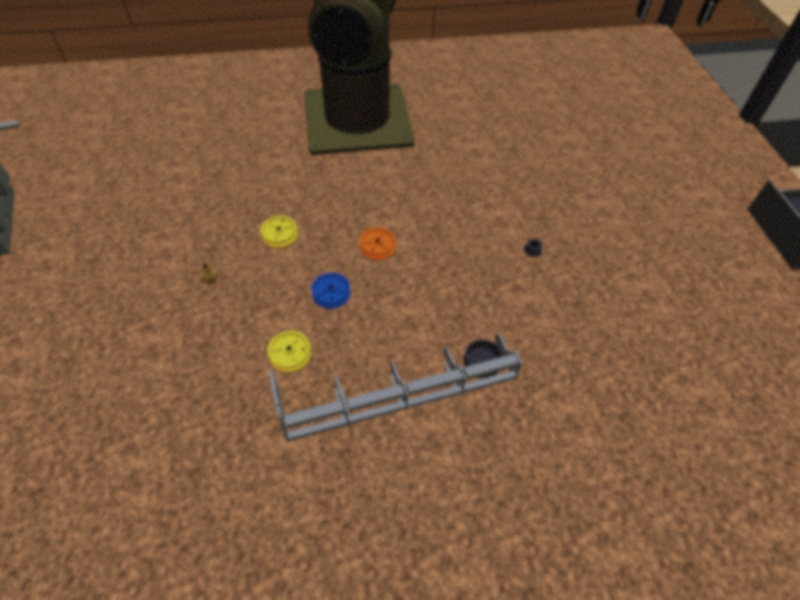

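View pics/side0.png

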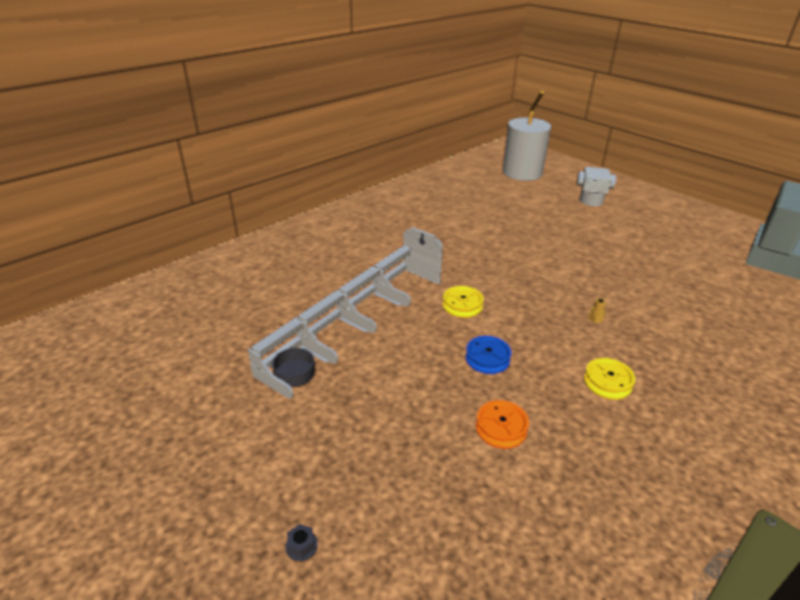

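Scene view (looking back at the robot): the tall plate with the keyhole is at image left (275,400), and in the side view at (423,255), so it is at the robot's right (rack y = -160). The first to third gaps are therefore rail_d, rail_c and rail_b, and rail_a (cup gap) must not be touched. Discs in the scene view: blue (331,290), orange (377,243), yellow (279,231) and (289,351). Only the blue one fits. Nut (534,247), adapter (208,273).

```bash
cat > h.py <<'E'
import numpy as np,cv2
def cloud(c):
    d=c['depth'];v,u=np.mgrid[:384,:512];K=c['mtx']
    P=np.stack([(u-K[0,2])/K[0,0]*d,(v-K[1,2])/K[1,1]*d,d],-1)
    X=(P-c['t'])@c['R'];X[d==0]=np.nan;return X
E
python3 - <<'E'
from h import *
for n in('scene','side'):
    c=dict(np.load(n+'.npz'));X=cloud(c);z=X[...,2];hsv=cv2.cvtColor(c['img'],cv2.COLOR_RGB2HSV)
    H,S,V=[hsv[...,i].astype(int) for i in range(3)]
    ws=(X[...,0]>.2)&(X[...,0]<.75)&(abs(X[...,1])<.45)
    print(n,'bench z',np.nanmedian(z[ws]))
    for nm,m in dict(blue=(H>100)&(H<130)&(S>150)&(V>60),yellow=(H>25)&(H<35)&(S>170),orange=(H<15)&(S>215)&(V>150)).items():
        k,l,st,ce=cv2.connectedComponentsWithStats((m&ws).astype(np.uint8))
        for i in range(1,k):
            if st[i,4]>60:
                q=X[l==i];q=q[q[:,2]>.011]
                if len(q)>20: print(nm,np.round(ce[i]*1.5625),st[i,4],'mid',np.round((np.percentile(q,2,0)+np.percentile(q,98,0))/2,4),'ext',np.round(np.ptp(q,0),3))
    m=ws&(S<70)&(z>.042)&(z<.054)&(X[...,0]>.45)
    q=X[m];mu=np.median(q,0)
    for _ in range(4):
        vx,vy,x0,y0=cv2.fitLine(q[:,:2].astype(np.float32),cv2.DIST_HUBER,0,.01,.01).ravel()
        if vy<0: vx,vy=-vx,-vy
        r=(q[:,0]-x0)*vy-(q[:,1]-y0)*vx; q=q[abs(r)<.012]
    s=(q[:,0]-x0)*vx+(q[:,1]-y0)*vy
    r=(q[:,0]-x0)*vy-(q[:,1]-y0)*vx
    mid=(s.min()+s.max())/2
    print('rail n',len(q),'yaw deg',np.degrees(np.arctan2(-vx,vy)),'ends',[np.round((x0+vx*t,y0+vy*t),4) for t in(s.min(),s.max())],'len',np.ptp(s),'r',np.percentile(r,[5,95]),'z',np.percentile(q[:,2],[5,50,95]))
    m=ws&(z>.055)&(X[...,0]>.4)&(S<90);q=X[m]
    if len(q):print('tall',len(q),np.round(np.median(q,0),4),np.round(q.min(0),3),np.round(q.max(0),3))
    m=ws&(V<75)&(S<140)&(z>.008)
    k,l,st,ce=cv2.connectedComponentsWithStats(m.astype(np.uint8))
    for i in range(1,k):
        if st[i,4]>40:q=X[l==i];print('dark',np.round(ce[i]*1.5625),st[i,4],np.round(np.median(q,0),3),np.round(q.max(0),3))
E
```

```text
scene bench z 0.0011038096008768258
blue [330. 290.] 391 mid [ 0.4445 -0.0854  0.0155] ext [0.057 0.053 0.008]
yellow [279. 230.] 284 mid [ 0.3078 -0.162   0.0157] ext [0.057 0.054 0.009]
yellow [289. 349.] 481 mid [ 0.545  -0.1513  0.0157] ext [0.059 0.055 0.009]
rail n 1170 yaw deg 9.094524 ends [array([ 0.6703, -0.1592]), array([0.6195, 0.158 ])] len 0.3212325610172824 r [-0.00772074  0.00556352] z [0.04371672 0.0484458  0.05036708]
tall 102 [ 0.6502 -0.1611  0.0795] [ 0.611 -0.169  0.055] [ 0.678 -0.156  0.085]
dark [533. 246.] 65 [0.4   0.25  0.016] [0.407 0.261 0.018]
dark [486. 348.] 136 [0.578 0.131 0.016] [0.605 0.152 0.026]
side bench z -0.0008355080674122396
blue [488. 354.] 527 mid [ 0.4402 -0.0812  0.0137] ext [0.057 0.058 0.007]
yellow [463. 300.] 346 mid [ 0.5422 -0.1491  0.0137] ext [0.059 0.058 0.006]
yellow [609. 378.] 539 mid [ 0.3048 -0.1598  0.0137] ext [0.057 0.058 0.006]
orange [501. 422.] 696 mid [0.3524 0.0017 0.0138] ext [0.057 0.059 0.006]
rail n 742 yaw deg 8.767057 ends [array([ 0.6656, -0.1576]), array([0.6164, 0.1613])] len 0.3225982269055918 r [-0.00586683  0.00755339] z [0.04281144 0.0466232  0.04825501]
tall 234 [ 0.6395 -0.1596  0.0672] [ 0.606 -0.168  0.055] [ 0.676 -0.152  0.082]
dark [294. 366.] 267 [0.585 0.121 0.016] [0.619 0.148 0.022]
dark [300. 540.] 218 [0.392 0.255 0.015] [0.405 0.268 0.018]
```

```bash
cat >> h.py <<'E'
from scipy.spatial.transform import Rotation as Ro
YAW=np.radians(8.93);O=np.array([.5808,-.0092])
rx=np.array([np.cos(YAW),np.sin(YAW)]);ry=np.array([-rx[1],rx[0]])
def W(x,y,z): return np.r_[O+x*rx+y*ry,z]
def RK(p): d=np.asarray(p)[:2]-O; return np.array([d@rx,d@ry])
def go(o,p,ydir):
    """tool-frame shift and turn to reach world p, pointing down, tool y at world angle ydir(deg) mod 180"""
    R=Ro.from_rotvec(o['eef_rot']);M=R.as_matrix();best=None
    for a in(ydir,ydir+180):
        y=np.array([np.cos(np.radians(a)),np.sin(np.radians(a)),0]);z=np.array([0,0,-1.])
        T=np.stack([np.cross(y,z),y,z],1);r=np.degrees((R.inv()*Ro.from_matrix(T)).as_rotvec())
        if best is None or np.linalg.norm(r)<np.linalg.norm(best):best=r
    print('shift',np.round(M.T@(np.asarray(p)-o['position']),4),'turn',np.round(best,2),'j6',o['joints'][5])
E
python3 - <<'E'
from h import *
from rig import get_obs
o=get_obs();go(o,W(.063,-.122,.11),98.93);print(o['joints'])
print(RK([.4424,-.0833]),W(.034,.04,0))
E
```

```text
shift [-0.6691 -0.4539  0.0874] turn [-1.000e-01 -2.000e-02 -2.519e+01] j6 1.5708146324702248
[ 1.28698179e+00  2.60601953e-01 -1.39232508e-01  1.17269694e+00
  1.94989250e-05  1.57081463e+00]
[-0.14822479 -0.05171831] [0.60817877 0.03559289 0.        ]
```

Call:
drive_tool(
  plan=[-0.669,-0.454,0.05,0,0,-25.2,1,-0.669,-0.454,0.05,0,0,-25.2,1,-0.669,-0.454,0.05,0,0,-25.2,1,-0.669,-0.454,0.05,0,0,-25.2,1,-0.669,-0.454,0.05,0,0,-25.2,1,-0.669,-0.454,0.05,0,0,-25.2,1,-0.669,-0.454,0.05,0,0,-25.2,1,-0.669,-0.454,0.05,0,0,-25.2,1,-0.669,-0.454,0.05,0,0,-25.2,1,-0.669,-0.454,0.05,0,0,-25.2,1,-0.669,-0.454,0.05,0,0,-25.2,1,-0.669,-0.454,0.05,0,0,-25.2,1,-0.669,-0.454,0.05,0,0,-25.2,1,-0.669,-0.454,0.05,0,0,-25.2,1,-0.669,-0.454,0.05,0,0,-25.2,1,-0.669,-0.454,0.05,0,0,-25.2,1,-0.669,-0.454,0.05,0,0,-25.2,1,-0.669,-0.454,0.05,0,0,-25.2,1,-0.669,-0.454,0.05,0,0,-25.2,1,-0.669,-0.454,0.05,0,0,-25.2,1],
)

```text
time: 1.77
position: [0.6637, -0.1226, 0.1461]
eef_rot: [0.241, -3.132, 0.001]
ft_force: [-0.4, 0.2, 0.8]
finger_gap: -0.0
gripper_force: 0.0
```

Run:
```python
from h import *
from rig import get_obs,optics
o=get_obs();go(o,W(.063,-.122,.062),98.93);print(o['time'],o['position'],RK(o['position']),o['ft_force'],o['finger_gap'])
c=optics.capture('side');X=cloud(c)
cv2.imwrite('pics/s1.png',cv2.resize(c['img'][120:264,130:322,::-1],(800,600),interpolation=cv2.INTER_CUBIC))
```

```text
shift [0.0013 0.0029 0.0841] turn [-0.05 -0.01 -0.11] j6 -0.33604526875508
1.7667 [ 0.66371785 -0.1225614   0.14610695] [ 0.06431596 -0.12485846] [-0.41554547  0.24034646  0.77810588] -4.395753969538571e-05
```

View pics/s1.png

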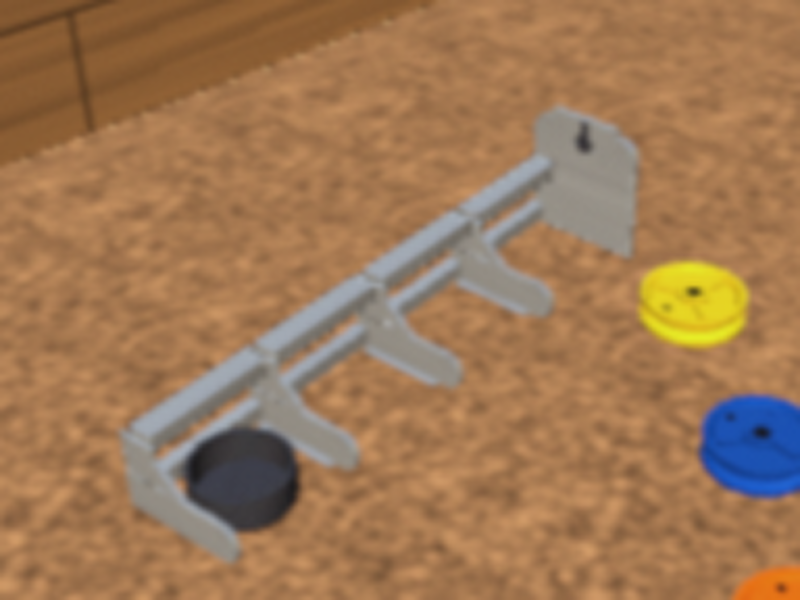

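The crop shows the keyhole plate at (590,180) beside the bare gap, with the cup at (245,475) in the far-left gap, so the tall end is confirmed at the right. The gripper doesn't appear where I expected it, so I'm checking the full frames.

Run:
```python
from h import *
from rig import get_obs,optics
o=get_obs();ims=[]
for n in('scene','side'):
    c=optics.capture(n);p=c['R']@o['position']+c['t'];q=c['mtx']@p;print(n,q[:2]/q[2],p[2])
    im=c['img'][:,:,::-1].copy();cv2.circle(im,tuple(int(v) for v in q[:2]/q[2]),4,(255,0,255),1);ims.append(im)
cv2.imwrite('pics/both1.png',cv2.resize(np.hstack(ims),(800,300),interpolation=cv2.INTER_AREA))
```

```text
scene [190.87143474 241.39610437] 0.6226330492065333
side [252.66535019 124.27380623] 0.8164344312317214
```

View pics/both1.png

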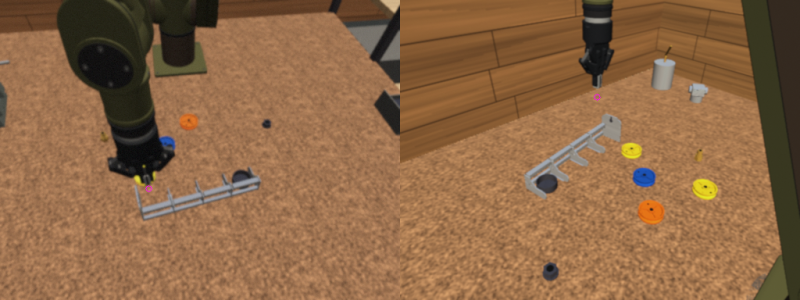

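Run:
```python
from h import *
from rig import get_obs,optics
o=get_obs();print(o['position'],o['time'])
for n in('scene','side'):
    c=optics.capture(n);X=cloud(c);d=np.linalg.norm(X[...,:2]-o['position'][:2],axis=-1)
    q=X[(d<.05)&(X[...,2]>.09)&(X[...,2]<.2)];print(n,len(q))
    for a in np.arange(.1,.2,.01):
        s=q[(q[:,2]>=a)&(q[:,2]<a+.01)]
        if len(s):print(round(a,2),len(s),np.round(s.mean(0),3))
    u,v=(191,236) if n=='scene' else (253,112)
    cv2.imwrite(f'pics/t_{n}.png',c['img'][v-45:v+45,u-60:u+60,::-1])
a=np.hstack([cv2.resize(cv2.imread(f'pics/t_{n}.png'),(400,300)) for n in('scene','side')]);cv2.imwrite('pics/tip.png',a)
```

```text
[ 0.66245867 -0.12104525  0.14560642] 1.9167
scene 74
0.18 22 [ 0.673 -0.118  0.187]
0.19 52 [ 0.672 -0.12   0.195]
side 103
0.17 6 [ 0.662 -0.112  0.179]
0.18 40 [ 0.656 -0.113  0.186]
0.19 57 [ 0.657 -0.111  0.195]
```

View pics/tip.png

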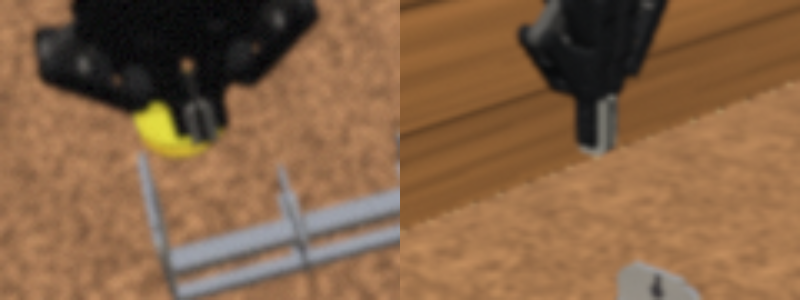

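The tip shows about 30 mm above the reported TCP (pixels (253,113) against (253,124) projected), so I'll descend by force.

Call:
drive_tool(
  plan=[0,0.001,0.03,0,0,0,1,0,0.001,0.06,0,0,0,1,0,0.001,0.085,0,0,0,1,0,0.001,0.085,0,0,0,1],
)

```text
time: 2.35
position: [0.6563, -0.1156, 0.0572]
eef_rot: [0.247, -3.121, -0.005]
ft_force: [-1.3, -0.1, -1.7]
finger_gap: 0.0002
gripper_force: 0.0
```

Run:
```python
from h import *
from rig import get_obs,optics
o=get_obs();print(o['time'],o['position'],RK(o['position']),o['ft_force'])
ims=[]
for n in('scene','side'):
    c=optics.capture(n);q=c['mtx']@(c['R']@o['position']+c['t']);u,v=(q[:2]/q[2]).astype(int);print(u,v)
    im=c['img'][v-60:v+30,u-60:u+60,::-1].copy();ims.append(cv2.resize(im,(400,300),interpolation=cv2.INTER_CUBIC));cv2.drawMarker(ims[-1],(200,200),(255,0,255),0,12)
cv2.imwrite('pics/tip2.png',np.hstack(ims))
```

```text
2.35 [ 0.65633563 -0.11564707  0.05719868] [ 0.05809651 -0.11688202] [-1.2847274  -0.06362958 -1.66533657]
201 258
252 160
```

View pics/tip2.png

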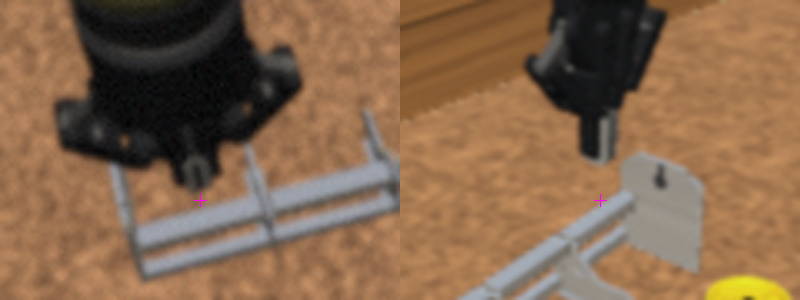

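Both views show the tip (side (600,160) against the marker at (600,200)) still clear of the rail, about 30 mm above the reported TCP. I'll let it settle and re-read.

Call:
drive_tool(
  plan=[0,0,0,0,0,0,1,0,0,0,0,0,0,1,0,0,0,0,0,0,1],
)

```text
time: 2.7
position: [0.6635, -0.1182, 0.0648]
eef_rot: [-0.245, 3.128, -0.002]
ft_force: [0.2, 0.3, -0.7]
finger_gap: -0.0002
gripper_force: 0.0
```

Run:
```python
from h import *
from rig import get_obs,optics
o=get_obs();print(o['time'],o['position'],o['eef_rot'],RK(o['position']),o['ft_force'],o['joints'],o['joint_velocities'])
for n in('scene','side'):
    c=optics.capture(n);X=cloud(c);q=c['mtx']@(c['R']@o['position']+c['t']);u,v=(q[:2]/q[2]).astype(int)
    V=c['img'].max(-1).astype(int);print(n,u,v)
    for r in range(v-20,v+3): print(r,[f"{V[r,k]}/{X[r,k,2]*1000:.0f}" for k in(u-4,u-2,u,u+2,u+4)])
```

```text
2.7 [ 0.66352758 -0.1182385   0.06476167] [-2.45013432e-01  3.12822344e+00 -1.55425879e-03] [ 0.06479902 -0.12055843] [ 0.23406941  0.28027904 -0.67020408] [-1.76343189e-01  5.82947220e-01  2.81223518e-02  1.01205573e+00
 -4.96811403e-06 -3.32671067e-01] [-0.00452863  0.00746166 -0.0059829  -0.00292186 -0.00156222 -0.00186683]
scene 200 260
240 ['34/136', '18/nan', '15/170', '17/168', '17/166']
241 ['34/137', '20/159', '13/nan', '13/154', '17/154']
242 ['32/138', '19/155', '13/154', '17/151', '19/151']
243 ['30/137', '21/153', '19/151', '16/149', '39/148']
244 ['37/137', '31/150', '21/147', '15/146', '50/143']
245 ['37/136', '45/144', '26/143', '22/144', '53/141']
246 ['59/137', '65/137', '43/139', '19/138', '51/126']
247 ['76/136', '72/138', '61/137', '27/128', '43/124']
248 ['84/135', '57/134', '68/131', '37/122', '39/121']
249 ['75/131', '46/129', '67/129', '38/119', '37/116']
250 ['64/128', '39/127', '61/124', '46/115', '34/114']
251 ['66/123', '36/122', '59/nan', '49/120', '55/110']
252 ['63/121', '40/120', '62/116', '62/116', '90/106']
253 ['68/117', '46/116', '60/114', '83/112
[... 1082 characters left out ...]
'156/-2', '141/99', '142/100', '147/-0']
147 ['168/-2', '161/-0', '158/-2', '158/-1', '167/-2']
148 ['166/-0', '160/-0', '162/-0', '163/-2', '169/-0']
149 ['168/-1', '156/-2', '163/-2', '174/-0', '174/-3']
150 ['172/-0', '163/-2', '163/-1', '179/-1', '176/-1']
151 ['173/-3', '173/-2', '170/-2', '179/-2', '180/-2']
152 ['174/-0', '177/-1', '178/0', '180/-0', '180/-2']
153 ['174/-0', '174/-3', '178/-1', '180/-1', '176/-1']
154 ['176/-2', '167/-3', '171/-0', '174/-2', '172/-1']
155 ['177/-1', '158/-2', '164/-3', '175/-1', '175/-1']
156 ['179/-1', '161/-2', '166/-2', '176/-0', '178/-1']
157 ['185/-1', '175/-1', '174/-2', '174/nan', '176/-1']
158 ['178/-1', '175/-3', '175/-2', '170/-1', '165/-2']
```

Run:
```python
from h import *
from rig import get_obs,optics
o=get_obs();p=o['position']
for n in('scene','side'):
    c=optics.capture(n);X=cloud(c);d=np.linalg.norm(X[...,:2]-p[:2],axis=-1)
    q=X[(d<.06)&(X[...,2]>.09)&(X[...,2]<.125)];print(n,len(q),'mean',np.round(q.mean(0),4),'min',np.round(q.min(0),4),'max',np.round(q.max(0),4),'tcp',p)
w=optics.capture('wrist');np.savez('w.npz',**w);print(np.round(w['T_tool_cam'],3))
cv2.imwrite('pics/w.png',cv2.resize(w['img'][:,:,::-1],(640,480)))
```

```text
scene 84 mean [ 0.6724 -0.1167  0.115 ] min [ 0.6679 -0.1303  0.1033] max [ 0.6759 -0.1039  0.1248] tcp [ 0.66297436 -0.11828588  0.06395638]
side 116 mean [ 0.6571 -0.1106  0.1125] min [ 0.65   -0.1308  0.0958] max [ 0.6713 -0.1002  0.1249] tcp [ 0.66297436 -0.11828588  0.06395638]
[[-0.    -0.962 -0.272  0.069]
 [ 1.    -0.    -0.001 -0.   ]
 [ 0.001 -0.272  0.962 -0.176]
 [ 0.     0.     0.     1.   ]]
```

View pics/w.png

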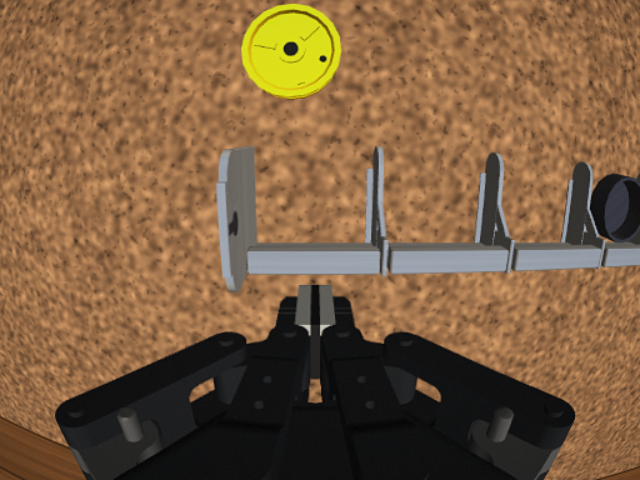

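The wrist view shows shut fingertips (315,290) over the first gap's rail (315,262), beside the tall plate (235,220). They agree laterally, and only the height reads low.

Call:
drive_tool(
  plan=[0,0,0.005,0,0,0,1,0,0,0.01,0,0,0,1,0,0,0.013,0,0,0,1,0,0,0.013,0,0,0,1,0,0,0.013,0,0,0,1],
)

```text
time: 3.37
position: [0.6614, -0.1181, 0.0487]
eef_rot: [0.245, -3.131, -0.001]
ft_force: [0.1, 0.5, -0.1]
finger_gap: 0.0002
gripper_force: 0.0
```

Call:
drive_tool(
  plan=[0,0,0.002,0,0,0,1,0,0,0.004,0,0,0,1,0,0,0.006,0,0,0,1,0,0,0.006,0,0,0,1],
)

```text
time: 3.7
position: [0.6617, -0.1181, 0.0429]
eef_rot: [0.245, -3.131, -0.0]
ft_force: [0.4, -0.1, -0.8]
finger_gap: -0.0001
gripper_force: 0.0
```

Call:
drive_tool(
  plan=[0,0,0.005,0,0,0,1,0,0,0.01,0,0,0,1,0,0,0.015,0,0,0,1,0,0,0.018,0,0,0,1,0,0,0.018,0,0,0,1,0,0,0.018,0,0,0,1],
)

```text
time: 4.2
position: [0.6616, -0.1181, 0.0249]
eef_rot: [0.245, -3.131, -0.0]
ft_force: [0.5, -0.1, 0.2]
finger_gap: -0.0001
gripper_force: 0.0
```

Run:
```python
from h import *
from rig import get_obs,optics
o=get_obs();p=o['position'];print(p,RK(p),o['ft_force'],o['joints'])
c=optics.capture('side');X=cloud(c);d=np.linalg.norm(X[...,:2]-p[:2],axis=-1);V=c['img'].max(-1)
q=X[(d<.03)&(X[...,2]>.052)&(X[...,2]<.09)&(V<90)];print(len(q),np.percentile(q[:,2],[0,2,5,10]))
```

```text
[ 0.66156175 -0.11811393  0.02488624] [ 0.06287636 -0.12013021] [ 0.45564787 -0.06289151  0.16138156] [-1.76661053e-01  6.13966452e-01 -2.57296426e-02  9.32075146e-01
 -2.92682445e-05 -3.32707139e-01]
69 [0.06509404 0.06689636 0.0678626  0.0684271 ]
```

Call:
drive_tool(
  plan=[0,0,0.002,0,0,0,1,0,0,0.004,0,0,0,1,0,0,0.006,0,0,0,1,0,0,0.006,0,0,0,1],
)

```text
time: 4.58
position: [0.6616, -0.1181, 0.0189]
eef_rot: [0.245, -3.131, -0.0]
ft_force: [0.4, -0.6, -0.7]
finger_gap: -0.0005
gripper_force: 0.0
```

Call:
drive_tool(
  plan=[0,0,0.0015,0,0,0,1,0,0,0.003,0,0,0,1,0,0,0.003,0,0,0,1],
)

```text
time: 4.83
position: [0.6617, -0.1181, 0.016]
eef_rot: [0.245, -3.132, -0.0]
ft_force: [0.1, -0.2, -0.1]
finger_gap: -0.0002
gripper_force: 0.0
```

Call:
drive_tool(
  plan=[0,0,0.0015,0,0,0,1,0,0,0.003,0,0,0,1,0,0,0.003,0,0,0,1],
)

```text
time: 5.08
position: [0.6622, -0.1182, 0.0142]
eef_rot: [-0.245, 3.131, -0.0]
ft_force: [-1.9, 0.3, 3.8]
finger_gap: 0.0001
gripper_force: 2.0
```

Run:
```python
from h import *
from rig import get_obs,optics
o=get_obs();p=o['position'];print(p,o['ft_force'])
c=optics.capture('side');X=cloud(c);d=np.linalg.norm(X[...,:2]-p[:2],axis=-1);V=c['img'].max(-1)
q=X[(d<.03)&(X[...,2]>.046)&(X[...,2]<.09)&(V<90)];print(len(q),np.percentile(q[:,2],[0,2,5,10]))
s=c['img'][110:190,210:300,::-1];cv2.imwrite('pics/s3.png',cv2.resize(s,(675,600),interpolation=cv2.INTER_CUBIC))
```

```text
[ 0.66220244 -0.11823358  0.01421887] [-1.87117683  0.28407131  3.80198226]
86 [0.05187514 0.05471539 0.05686356 0.05805582]
```

Contact: 3.8 N at a reading of 14.2 mm on a 48 mm rail, so the true tip is about 33.5 mm above the reading. Now the slide, about 148 mm along +y.

Call:
drive_tool(
  plan=[0,0.008,0.001,0,0,0,1,0,0.018,0.001,0,0,0,1,0,0.028,0.001,0,0,0,1,0,0.038,0.001,0,0,0,1,0,0.048,0.001,0,0,0,1,0,0.058,0.001,0,0,0,1,0,0.068,0.001,0,0,0,1,0,0.078,0.001,0,0,0,1,0,0.083,0.001,0,0,0,1,0,0.083,0.001,0,0,0,1],
)

```text
time: 5.97
position: [0.6511, -0.0363, 0.0142]
eef_rot: [-0.245, 3.128, -0.004]
ft_force: [-0.3, -1.6, 6.7]
finger_gap: 0.0
gripper_force: 3.4
```

Call:
drive_tool(
  plan=[0,0.008,0,0,0,0,1,0,0.018,0,0,0,0,1,0,0.028,0,0,0,0,1,0,0.038,0,0,0,0,1,0,0.048,0,0,0,0,1,0,0.058,0,0,0,0,1,0,0.066,0,0,0,0,1,0,0.066,0,0,0,0,1,0,0.066,0,0,0,0,1],
)

```text
time: 6.72
position: [0.6408, 0.0293, 0.0142]
eef_rot: [-0.245, 3.128, -0.001]
ft_force: [1.2, -0.5, 6.7]
finger_gap: -0.0
gripper_force: 3.6
```

Run:
```python
from h import *
from rig import get_obs
o=get_obs();p=o['position'];print(p,RK(p),o['ft_force'],o['time'])
```

```text
[0.64079333 0.02928719 0.01418887] [0.06524041 0.02870805] [ 1.1918662  -0.51969284  6.69686692] 6.7167
```

Call:
drive_tool(
  plan=[0,0,-0.04,0,0,0,1,0,0,-0.08,0,0,0,0.3,0,0,-0.08,0,0,0,0.3,0,0,-0.08,0,0,0,0.3],
)

```text
time: 7.05
position: [0.6417, 0.0292, 0.0956]
eef_rot: [-0.244, 3.125, -0.0]
ft_force: [0.5, -0.0, -0.9]
finger_gap: 0.0296
gripper_force: 0.0
```

Run:
```python
from h import *
from rig import get_obs,optics
for n in('scene','side'):
    c=optics.capture(n);X=cloud(c);hsv=cv2.cvtColor(c['img'],cv2.COLOR_RGB2HSV).astype(int)
    m=(hsv[...,0]>100)&(hsv[...,0]<130)&(hsv[...,1]>150)&(hsv[...,2]>60)&(X[...,2]>.011)
    q=X[m];print(n,len(q),np.round((np.percentile(q,2,0)+np.percentile(q,98,0))/2,4))
o=get_obs();print(o['time'],o['position'],o['finger_gap']);go(o,W(-.2,-.099,.095),140.7)
```

```text
scene 342 [ 0.4445 -0.0854  0.0157]
side 429 [ 0.4399 -0.0813  0.0138]
7.15 [0.6384111  0.02903385 0.09193026] 0.029539515113423644
shift [ 0.2629 -0.1278 -0.0029] turn [ 1.000e-02 -3.000e-02 -4.176e+01] j6 -0.11058131431932712
```

Call:
drive_tool(
  plan=[0.263,-0.128,0,0,0,-41.8,0.3,0.263,-0.128,0,0,0,-41.8,0.3,0.263,-0.128,0,0,0,-41.8,0.3,0.263,-0.128,0,0,0,-41.8,0.3,0.263,-0.128,0,0,0,-41.8,0.3,0.263,-0.128,0,0,0,-41.8,0.3,0.263,-0.128,0,0,0,-41.8,0.3,0.263,-0.128,0,0,0,-41.8,0.3,0.263,-0.128,0.04,0,0,-41.8,0.3,0.263,-0.128,0.07,0,0,-41.8,0.3,0.263,-0.128,0.07,0,0,-41.8,0.3,0.263,-0.128,0.07,0,0,-41.8,0.3],
)

```text
time: 8.15
position: [0.3957, -0.1371, 0.0206]
eef_rot: [1.344, -2.834, -0.008]
ft_force: [-0.1, -0.5, -0.2]
finger_gap: 0.0297
gripper_force: 0.0
```

Run:
```python
from h import *
from rig import get_obs,optics
o=get_obs();p=o['position'];print(o['time'],p,RK(p),o['ft_force']);go(o,W(-.2,-.099,-.031),140.7)
ims=[]
for n in('scene','side'):
    c=optics.capture(n);q=c['mtx']@(c['R']@(p+[0,0,.0335])+c['t']);u,v=(q[:2]/q[2]).astype(int)
    ims.append(cv2.resize(c['img'][v-50:v+40,u-60:u+60,::-1],(400,300),interpolation=cv2.INTER_CUBIC));cv2.drawMarker(ims[-1],(200,167),(0,0,255),0,10)
cv2.imwrite('pics/p1.png',np.hstack(ims))
```

```text
8.15 [ 0.39571911 -0.13714208  0.02056365] [-0.20269762 -0.09766159] [-0.10688994 -0.46944844 -0.19254237]
shift [-0.0012 -0.0031  0.0515] turn [ 0.38 -0.14  0.03] j6 -1.2189792437114473
```

View pics/p1.png

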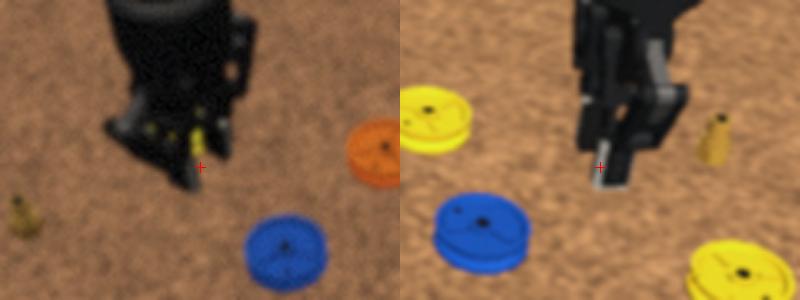

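The fingers are behind the blue pulley (scene crop (285,252)), clear of the adapter (25,215) and the yellow and orange discs. Descending.

Call:
drive_tool(
  plan=[0,0,0.015,0,0,0,0.3,0,0,0.03,0,0,0,0.3,0,0,0.042,0,0,0,0.3,0,0,0.045,0,0,0,0.3,0,0,0.045,0,0,0,0.3,0,0,0.045,0,0,0,0.3],
)

```text
time: 8.75
position: [0.4001, -0.1385, -0.0216]
eef_rot: [-1.346, 2.837, -0.002]
ft_force: [0.3, -0.5, 0.6]
finger_gap: 0.0302
gripper_force: 0.0
```

Run:
```python
from h import *
from rig import get_obs,optics
o=get_obs();p=o['position'];print(o['time'],p,RK(p),o['ft_force']);go(o,W(-.148,-.052,p[2]),140.7)
c=optics.capture('side');X=cloud(c);d=np.linalg.norm(X[...,:2]-p[:2],axis=-1)
q=X[(d<.04)&(X[...,2]>.003)&(c['img'].max(-1)<90)];print(len(q),np.percentile(q[:,2],[0,1,3,8]))
```

```text
8.75 [ 0.40005256 -0.13853595 -0.02156137] [-0.19863307 -0.09971123] [ 0.33735185 -0.4583116   0.61512908]
shift [-0.0695  0.0018  0.    ] turn [-0.09  0.03  0.06] j6 -1.2192540231742266
4957 [0.01355997 0.02877385 0.05255738 0.10092432]
```

Call:
drive_tool(
  plan=[0,0.002,0.004,0,0,0,0.3,0,0.002,0.008,0,0,0,0.3,0,0.002,0.008,0,0,0,0.3,-0.01,0.002,0.008,0,0,0,0.3,-0.02,0.002,0.008,0,0,0,0.3,-0.026,0.002,0.008,0,0,0,0.3,-0.032,0.002,0.008,0,0,0,0.3,-0.037,0.002,0.008,0,0,0,0.3,-0.042,0.002,0.008,0,0,0,0.3,-0.047,0.002,0.008,0,0,0,0.3,-0.052,0.002,0.008,0,0,0,0.3,-0.057,0.002,0.008,0,0,0,0.3,-0.062,0.002,0.008,0,0,0,0.3,-0.067,0.002,0.008,0,0,0,0.3,-0.07,0.002,0.008,0,0,0,0.3,-0.07,0.002,0.008,0,0,0,0.3],
)

```text
time: 10.13
position: [0.4424, -0.0823, -0.0306]
eef_rot: [-1.347, 2.837, 0.0]
ft_force: [0.1, 0.5, 0.1]
finger_gap: 0.0299
gripper_force: 0.0
```

```bash
cat >> h.py <<'E'
def look(p):
    from rig import optics
    for n in('scene','side'):
        c=optics.capture(n);X=cloud(c);hsv=cv2.cvtColor(c['img'],cv2.COLOR_RGB2HSV).astype(int)
        m=(hsv[...,0]>100)&(hsv[...,0]<130)&(hsv[...,1]>150)&(hsv[...,2]>40)&(X[...,2]>.010)&(X[...,0]>.3)
        q=X[m];a,b=np.percentile(q,1,0),np.percentile(q,99,0);q2=q[:,:2]-O;q2=np.stack([q2@rx,q2@ry],1)
        e,f=np.percentile(q2,1,0),np.percentile(q2,99,0)
        print(n,len(q),'rack mid',np.round((e+f)/2,4),'min',np.round(e,4),'max',np.round(f,4),'z',np.round(b[2],4))
        u,v=((c['mtx']@(c['R']@np.r_[(a+b)[:2]/2,.01]+c['t'])));w=(c['mtx']@(c['R']@np.r_[(a+b)[:2]/2,.01]+c['t']))
        u,v=(w[:2]/w[2]).astype(int);cv2.imwrite(f'pics/l_{n}.png',cv2.resize(c['img'][max(v-55,0):v+35,u-60:u+60,::-1],(400,300),interpolation=cv2.INTER_CUBIC))
    cv2.imwrite('pics/look.png',np.hstack([cv2.imread(f'pics/l_{n}.png') for n in('scene','side')]))
E
python3 - <<'E'
from h import *
from rig import get_obs
o=get_obs();p=o['position'];print(o['time'],p,RK(p),o['ft_force']);look(p)
E
```

```text
10.1333 [ 0.44238132 -0.08226097 -0.03057183] [-0.14808196 -0.05068897] [0.10079027 0.51677251 0.05899979]
scene 378 rack mid [-0.1186 -0.0275] min [-0.1463 -0.0539] max [-0.0909 -0.0012] z 0.0193Traceback (most recent call last):
  File "<stdin>", line 3, in <module>
  File "h.py", line 27, in look
    u,v=((c['mtx']@(c['R']@np.r_[(a+b)[:2]/2,.01]+c['t'])));w=(c['mtx']@(c['R']@np.r_[(a+b)[:2]/2,.01]+c['t']))
    ^^^
ValueError: too many values to unpack (expected 2)
```

The V push is working: the disc moved and is centred. Continuing to the staging spot in front of gap 3.

Call:
drive_tool(
  plan=[-0.005,0,0,0,0,0,0.3,-0.011,0,0,0,0,0,0.3,-0.017,0,0,0,0,0,0.3,-0.023,0,0,0,0,0,0.3,-0.029,0,0,0,0,0,0.3,-0.035,0,0,0,0,0,0.3,-0.041,0,0,0,0,0,0.3,-0.047,0,0,0,0,0,0.3,-0.053,0,0,0,0,0,0.3,-0.059,0,0,0,0,0,0.3,-0.065,0,0,0,0,0,0.3,-0.071,0,0,0,0,0,0.3,-0.077,0,0,0,0,0,0.3,-0.083,0,0,0,0,0,0.3,-0.088,0,0,0,0,0,0.3,-0.093,0,0,0,0,0,0.3,-0.097,0,0,0,0,0,0.3,-0.1,0,0,0,0,0,0.3,-0.1,0,0,0,0,0,0.3],
)

```text
time: 11.77
position: [0.5056, -0.0049, -0.0305]
eef_rot: [-1.346, 2.838, -0.0]
ft_force: [-0.6, -0.4, -1.2]
finger_gap: 0.0299
gripper_force: 0.0
```

```bash
sed -i 's/^        u,v=((.*);w=/        w=/' h.py
python3 - <<'E'
from h import *
from rig import get_obs
o=get_obs();p=o['position'];print(o['time'],p,RK(p),o['ft_force']);look(p)
E
```

```text
11.7667 [ 0.50559469 -0.00493758 -0.03054083] [-0.07363208  0.0158847 ] [-0.577194   -0.43186463 -1.15982895]
scene 417 rack mid [-0.0444  0.0392] min [-0.0724  0.0127] max [-0.0165  0.0658] z 0.0187
side 460 rack mid [-0.0479  0.0445] min [-0.0765  0.0164] max [-0.0193  0.0725] z 0.0328
```

Call:
drive_tool(
  plan=[0.02,0,0,0,0,0,0.3,0.045,0,0,0,0,0,0.3,0.055,0,0,0,0,0,0.3,0.055,0,0,0,0,0,0.3],
)

```text
time: 12.2
position: [0.4675, -0.0492, -0.0308]
eef_rot: [1.341, -2.838, -0.002]
ft_force: [0.1, -0.5, 0.4]
finger_gap: 0.0302
gripper_force: 0.0
```

Run:
```python
from h import *
from rig import get_obs
o=get_obs();p=o['position'];print(o['time'],p,RK(p),o['ft_force']);go(o,W(-.114,.041,-.0305),98.93)
```

```text
12.2 [ 0.46753507 -0.04916392 -0.03081941] [-0.11809552 -0.02189766] [ 0.13452615 -0.4664678   0.37619561]
shift [-0.0449  0.0443 -0.0003] turn [ 0.08 -0.13 41.65] j6 -0.987404032514331
```

View pics/look.png

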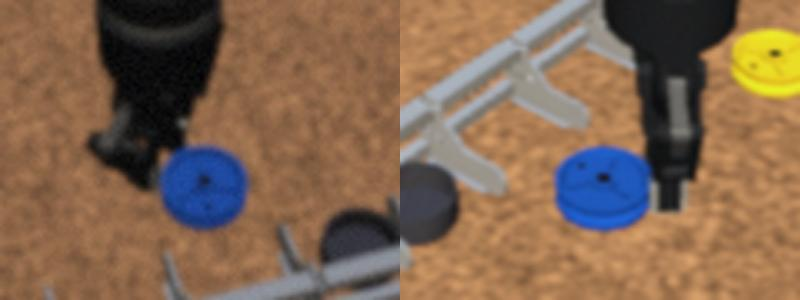

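The blue disc lies flat at (204,187), in front of the gap between the dividers at (168,265) and (285,240). Next, turn the fingers square to the rack, behind the disc.

Call:
drive_tool(
  plan=[-0.007,0.007,0,0,0,7,0.3,-0.015,0.015,0,0,0,14,0.3,-0.022,0.022,0,0,0,21,0.3,-0.03,0.03,0,0,0,28,0.3,-0.037,0.037,0,0,0,35,0.3,-0.045,0.044,0,0,0,41.7,0.3,-0.045,0.044,0,0,0,41.7,0.3,-0.045,0.044,0,0,0,41.7,0.3],
)

```text
time: 12.87
position: [0.4654, 0.0153, -0.0305]
eef_rot: [-0.254, 3.13, -0.0]
ft_force: [-0.1, 0.6, 0.3]
finger_gap: 0.0297
gripper_force: 0.0
```

Run:
```python
from h import *
from rig import get_obs
o=get_obs();p=o['position'];print(o['time'],p,RK(p),o['ft_force']);go(o,W(-.003,.041,-.0305),98.93);look(p)
```

```text
12.8667 [ 0.46536466  0.01530307 -0.03045051] [-0.11023256  0.04212482] [-0.13213599  0.64034395  0.26174174]
shift [-0.1072 -0.0018  0.0002] turn [-0.    0.06  0.36] j6 -0.12931960527008518
scene 406 rack mid [-0.0434  0.0393] min [-0.0703  0.0129] max [-0.0164  0.0658] z 0.0192
side 303 rack mid [-0.0606  0.0648] min [-0.1022  0.0205] max [-0.0189  0.1091] z 0.1022
```

Call:
drive_tool(
  plan=[-0.01,-0.001,0,0,0,0.4,0.3,-0.02,-0.001,0,0,0,0.4,0.3,-0.025,-0.001,0,0,0,0.4,0.3,-0.03,-0.001,0,0,0,0.4,0.3,-0.035,-0.0015,0,0,0,0.4,0.3,-0.04,-0.0015,0,0,0,0.4,0.3,-0.045,-0.0015,0,0,0,0.4,0.3,-0.05,-0.0015,0,0,0,0.4,0.3,-0.055,-0.0015,0,0,0,0.4,0.3,-0.06,-0.0015,0,0,0,0.4,0.3,-0.065,-0.0015,0,0,0,0.4,0.3,-0.07,-0.0015,0,0,0,0.4,0.3,-0.075,-0.0015,0,0,0,0.4,0.3,-0.08,-0.0015,0,0,0,0.4,0.3,-0.084,-0.0015,0,0,0,0.4,0.3,-0.084,-0.0015,0,0,0,0.4,0.3],
)

```text
time: 14.3
position: [0.5492, 0.0266, -0.0305]
eef_rot: [-0.237, 3.131, -0.0]
ft_force: [1.2, -0.2, 0.9]
finger_gap: 0.03
gripper_force: 0.0
```

Run:
```python
from h import *
from rig import get_obs
o=get_obs();p=o['position'];print(o['time'],p,RK(p),o['ft_force']);look(p)
```

```text
14.3 [ 0.54920421  0.02659644 -0.03046169] [-0.02565621  0.04026708] [ 1.2064348  -0.2086786   0.94570622]
scene 459 rack mid [0.0123 0.0386] min [-0.0131  0.0118] max [0.0378 0.0654] z 0.019
side 149 rack mid [-0.      0.0592] min [-0.0357  0.0203] max [0.0357 0.0981] z 0.0729
```

View pics/look.png

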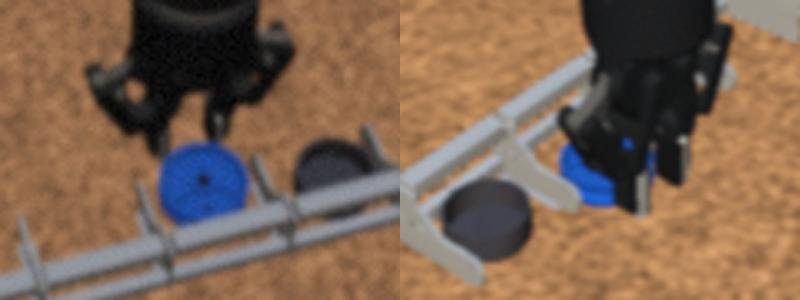

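The disc (204,185) is in gap 3, between the y=0 and y=80 dividers, and clear of the cup. Pushing on until it meets the stop.

Call:
drive_tool(
  plan=[-0.004,0,0,0,0,0,0.3,-0.008,0,0,0,0,0,0.3,-0.012,0,0,0,0,0,0.3,-0.016,0,0,0,0,0,0.3,-0.019,0,0,0,0,0,0.3,-0.02,0,0,0,0,0,0.3,-0.02,0,0,0,0,0,0.3],
)

```text
time: 14.98
position: [0.5681, 0.0295, -0.0306]
eef_rot: [-0.237, 3.132, 0.0]
ft_force: [-0.4, -0.3, 0.1]
finger_gap: 0.0297
gripper_force: 0.0
```

Call:
drive_tool(
  plan=[-0.001,0,0,0,0,0,0.3,-0.002,0,0,0,0,0,0.3,-0.002,0,0,0,0,0,0.3],
)

```text
time: 15.23
position: [0.5694, 0.0297, -0.0306]
eef_rot: [0.237, -3.133, 0.0]
ft_force: [-0.2, -0.8, -0.1]
finger_gap: 0.0298
gripper_force: 0.1
```

Call:
drive_tool(
  plan=[-0.001,0,0,0,0,0,0.3,-0.002,0,0,0,0,0,0.3,-0.002,0,0,0,0,0,0.3],
)

```text
time: 15.48
position: [0.5712, 0.03, -0.0307]
eef_rot: [0.237, -3.132, 0.0]
ft_force: [-0.6, 0.3, 0.5]
finger_gap: 0.0297
gripper_force: 0.3
```

Call:
drive_tool(
  plan=[-0.001,0,0,0,0,0,0.3,-0.0015,0,0,0,0,0,0.3,-0.0015,0,0,0,0,0,0.3],
)

```text
time: 15.73
position: [0.5714, 0.03, -0.0308]
eef_rot: [0.236, -3.13, 0.0]
ft_force: [-4.1, -0.3, 3.5]
finger_gap: 0.0299
gripper_force: 2.1
```

Run:
```python
from h import *
from rig import get_obs
o=get_obs();p=o['position'];print(o['time'],p,RK(p),o['ft_force']);look(p)
```

```text
15.7333 [ 0.57139362  0.03002446 -0.03084251] [-0.00320364  0.04020914] [-4.05168139 -0.33160351  3.51576758]
scene 277 rack mid [0.0268 0.0391] min [0.009 0.012] max [0.0446 0.0661] z 0.0192
side 141 rack mid [0.0236 0.0572] min [-0.0128  0.02  ] max [0.0599 0.0943] z 0.0669
```

The stop answers with -4.1 N at rack x = -3.2 mm, as predicted for home. Backing off and lifting away.

Call:
drive_tool(
  plan=[0.003,0,0,0,0,0,0.3,0.01,0,0,0,0,0,0.3,0.03,0,0,0,0,0,0.3,0.06,0,0,0,0,0,0.3,0.08,0,-0.03,0,0,0,0.3,0.1,0,-0.07,0,0,0,0.3,0.14,0,-0.1,0,0,0,0.3,0.18,0,-0.13,0,0,0,0.3,0.22,0,-0.16,0,0,0,0.3,0.22,0,-0.16,0,0,0,0.3,0.22,0,-0.16,0,0,0,0.3,0.22,0,-0.16,0,0,0,0.3],
)

```text
time: 16.83
position: [0.3567, -0.0029, 0.1307]
eef_rot: [-0.236, 3.127, -0.0]
ft_force: [0.5, -0.1, 0.6]
finger_gap: 0.0302
gripper_force: 0.0
```

Run:
```python
from h import *
from rig import get_obs
o=get_obs();p=o['position'];print(o['time'],p,o['ft_force']);look(p)
```

```text
16.8333 [ 0.35668194 -0.002879    0.13072608] [ 0.53050357 -0.06073271  0.61354976]
scene 270 rack mid [0.0353 0.039 ] min [0.0088 0.0115] max [0.0618 0.0664] z 0.0197
side 389 rack mid [0.0326 0.0424] min [0.0049 0.0152] max [0.0603 0.0697] z 0.0168
```

View pics/look.png

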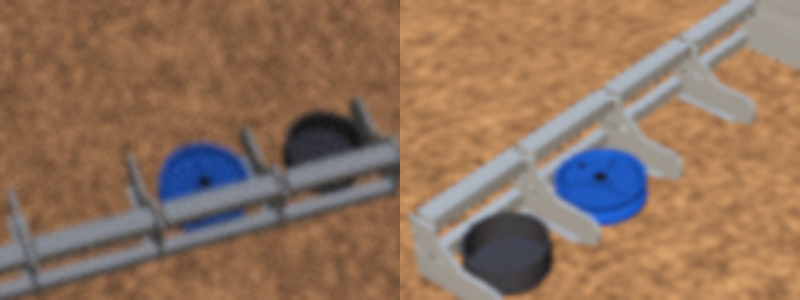

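The pulley (side crop (600,185)) lies flat in gap 3 against the bar, at rack (34, 41) mm. The cup is in place and the arm is clear. Handing in.

```bash
python3 -c "
from rig import job_done
print(job_done())"
```

```text
the job is handed in; nothing more can be done
None
```

I ran the fingertip along the rails of gaps 1 to 3 from the tall end, pushed the blue pulley flat into the third gap against the stop bar (measured at about rack x 34 mm, y 41 mm), and handed the job in; no verdict came back.

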